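# Tip the bread rolls into the bread box and shut it

### The job

Pick up the small aluminium tray by its wooden handle and tip it over the grey bread box so that all three bread rolls slide off into the box; do not touch the rolls with the gripper. Then set the empty tray back down flat in the middle of the red cutting board and let go, and swing the box's blue lid fully shut. Do not shift or knock over the other things on the table.

Things in the scene. Friction and masses are not known exactly. Their poses are not given: they have to be found in the camera images.
- tray: loose aluminium tray, 190 mm long (x), 140 wide (y), floor 4 mm thick, 0.2 kg. Origin: centre of underside, z up. Rims 4 mm thick, tops 22 mm above the underside, on both sides and the rear (-x); the front end (+x) is open: rolls slide off there. Wooden handle behind, x = -95 to -195 mm, 26 mm wide and tall, axis 25 mm above the underside. Starts on the board, front towards about world +y.
- tray_grip (a point): point on the tray's handle axis, at x = -150, y = 0, z = 25 mm in the tray's frame: a good place to grip across the handle (26 mm wide along the tray's y). Axes as the tray's.
- roll1: golden-brown round bread roll, 62 mm across, 42 mm tall, flat underside, domed top, 45 g. Origin: centre of its underside; z up as it lies on the tray. Starts on the tray near the handle end.
- roll2: bread roll like roll1, a little paler, at the middle of the tray.
- roll3: bread roll like roll1, near the tray's open end.
- board: red cutting board fixed to the table, 280 mm (its x) by 200 mm (its y) by 20 mm thick. Origin: centre of its underside, on the table; its top is at z = 20 mm. Its x axis points roughly to world +y.
- box: grey open-topped bread box fixed to the table, 200 mm (its x) by 220 mm (its y) outside, rim 110 mm above the table, walls and floor 5 mm thick. Origin: centre of its underside. Its x axis points roughly to world +y, away from the tray; the lid is hinged along its +x rim and stands open there.
- lid (a joint): angle of the blue lid, rad: 0 = shut flat on the box, 1.57 = standing upright, about 1.9 = fully open. Lid is a plate 200 by 220 by 8 mm, 0.15 kg, hinge along the box's +x rim at height 110.5 mm. The hinge is stiff: the lid stays at any angle where it is left.
- lid_hinge (a point): middle of the lid's hinge line (box frame x = 100, y = 0, z = 110.5 mm); x, y, z as the box's when the lid is shut, turning with the lid; the plate runs from the hinge along its -x.
- lid_handle (a point): middle of the black bar handle on the lid's outer face: 170 mm from the hinge line (30 mm from the free edge), on the middle line, bar axis 35 mm off the outer face, bar 100 mm long along the box's y, about 10 mm thick.
- cup1: a lidded paper cup, orange with a white lid, 82 mm across, 110 mm tall. Bystander, loose, to be left alone. Origin: centre of its underside.
- cup2: a second cup like cup1. Bystander, loose, to be left alone. Origin: centre of its underside.
- bottle: a red sauce bottle with a white cap, 60 mm across, 170 mm tall. Bystander, loose, to be left alone. Origin: centre of its underside.
- bowl: a small white bowl, 120 mm across, 45 mm tall. Bystander, loose, to be left alone. Origin: centre of its underside.
- jar: an amber jar with a steel cap, 72 mm across, 90 mm tall. Bystander, loose, to be left alone. Origin: centre of its underside.
- mug: a blue mug, 80 mm across, 90 mm tall. Bystander, loose, to be left alone. Origin: centre of its underside.

How it is judged:
By the outcome, as a careful person would: the job done as asked, in the order asked, and still so for the second after the job is handed in, with the robot touching nothing.
It also fails if it takes over 72 s, if anything falls off the work surface, if the arm or the gripper's body presses on something with over 40 N, if the wrist force passes 120 N, or if a joint passes its speed limit or range.

### The arm

A 6-joint arm with a two-finger parallel gripper is mounted at the origin on the work surface. World frame = base frame: x ahead of the robot, y to its left, z up, the work surface at z = 0. Lengths are in m, angles in rad, forces in N, time in s.
With the tool pointing down it reaches from about 0.375 to 0.75 m from the base axis. Payload 9 kg.
Tool frame: the origin (TCP) lies midway between the tips of the shut fingers; the grasp point (between the pads) lies 19 mm behind it; z points along the fingers, y is the line along which they close (so a half turn about z gives the same grasp; the last joint's range is limited). The gripper opens to 85 mm and grips with 20 to 120 N. Pads are 22 mm wide; open, the fingers measure 114 mm over their backs; the gripper's body (76 mm by 85 mm) begins 54 mm behind the grasp point. The pads swing forward as they close: fully open they stand 13 mm farther back than shut.
Start: joints at [1.104, 0.104, 0.097, 1.564, 0, 1.353], TCP at [0.148, 0.582, 0.231] pointing down, gripper open.
Joint ranges: [-2.99, 2.99], [-0.84, 1.86], [-1.1, 1.16], [-1.84, 2.11], [-1.51, 1.56], [-3.14, 3.14]. Speed limits (rad/s): [2.22, 2.22, 2.57, 3.14, 3.14, 3.14].

### API

Orientations are given as a unit quaternion [x, y, z, w].
In Python, from workcell import sensors, vision, ticket gives the robot as it stands.
- The arm moves only by the tool step_arm, never from a script. Its arguments are lists of equal length, an entry for each row: "gripper": the gripper's target within -1 to 1 (fully open at 1, half-way at 0, shut at -1); "slide": the shift along the tool's x, y, z in cm, a list of three; "angular": the turn, a rotation vector about the tool's x, y, z in degrees, a list of three. A call has 1 to 20 rows; each row is the pose to reach, as a shift and turn from the pose commanded when the call began, along the tool's axes at that moment; what a row does not reach only later rows make up. A row lasts 1/12 s, in which the tool goes at most 41.7 mm and 7.16 degrees, less where a joint would pass 70% of its speed; a pose out of reach is approached as far as the arm can. A call with a gripper value outside its range is refused whole. The fingers move at their own pace and stop on an object; "squeeze" is the grip in N (left out, the last holds). Time passes only in rows, so rows that repeat a pose let the fingers close. It gives the time, the measured TCP pose, the force, the opening and the grip force at its end, in the units of the state.
- sensors.state(): the state, without advancing time (a new reading comes with each control period).
- vision.camera(name): name is "scene" or "top"; returns the picture (480x640x3 uint8, red, green, blue); there is no depth.
- vision.camera_params(name): a dict with "intrinsics" (3x3 intrinsics, pixels), "R" (3x3) and "t" (3): a world point X has camera coordinates R X + t. Camera axes: x right, y down, z forward; pixel columns grow to the right and rows downward; lengths in m; the calibration is good to about 2 mm. A picture is of the moment at which its call begins. camera_params takes no time and is no camera call.
- ticket.job_done(): hands the job in; it is judged then, once.
The state is a dict: "time": time; "joints": joint angles; "qvel": joint speeds; "joint_torque": joint torques, N m; "tcp_pos": TCP position; "eef_rot": TCP orientation; "ft_force": force on the tool from outside, world axes, zero at the start; "wrist_torque": the same for the moment, N m; "grip_width": finger opening in m; "grasp_force": force on a finger pad.
Only numpy, scipy, OpenCV 4.12 (cv2) and the standard library are available. Lean on these libraries where they do the work, as an engineer would, in place of code of your own. Each camera call takes 0.05 s, during which the arm holds its last target. There are 200 camera calls.

## Working session

There is one attempt and no reset: what is moved stays moved. The work goes in short steps, Python scripts to look and compute and a tool call to move; the robot and the scene stay as the last step left them, time stands still between calls to the robot, and variables do not carry over. Pictures are saved under pics/ and viewed, at most 10 in all, crops included, and the job is handed in when it is done.

Besides the shell and the picture viewer there is one more tool, called as name(argument=value, ...), one argument or row to a line, values as JSON. step_arm: Moves the arm, as the interface text tells. Its arguments: {"type":"object","properties":{"gripper":{"type":"array"},"slide":{"type":"array"},"angular":{"type":"array"},"squeeze":{"type":"number"}},"required":["gripper","slide","angular"]}

```bash
mkdir -p pics; ls; python3 - <<'E'
from workcell import sensors, vision
import cv2
for n in("scene","top"):
    cv2.imwrite(f"pics/{n}0.png",vision.camera(n)[:,:,::-1]); p=vision.camera_params(n); print(n,p)
s=sensors.state(); print(s)
E
```

```text
pics
scene {'intrinsics': array([[483.16013458,   0.        , 324.56517792],
       [  0.        , 483.16013458, 244.46962395],
       [  0.        ,   0.        ,   1.        ]]), 'R': array([[ 0.71304318,  0.70081157,  0.02079831],
       [ 0.49752353, -0.4848603 , -0.7192919 ],
       [-0.49400381,  0.52323383, -0.69439657]]), 't': array([-0.36719717, -0.19550162,  1.71842169])}
top {'intrinsics': array([[512.57319993,   0.        , 317.01241361],
       [  0.        , 512.57319993, 238.95472265],
       [  0.        ,   0.        ,   1.        ]]), 'R': array([[ 0.01406039, -0.99989742,  0.00272913],
       [-0.993475  , -0.01427892, -0.11315271],
       [ 0.11318007, -0.00112035, -0.99357386]]), 't': array([-0.01343578,  0.52298218,  1.14006669])}
{'time': 0.1, 'joints': array([1.10431092e+00, 1.04584959e-01, 9.65165342e-02, 1.56390229e+00,
       2.30760501e-05, 1.35310719e+00]), 'qvel': array([ 0.00114017, -0.00062916,  0.00185057, -0.00183148, -0.00045861,
       -0.00015216]), 'joint_torque': array([ 7.90124031e-03, -5.58203459e+01,  5.04721320e+01,  1.28024709e-02,
       -2.33943747e-04, -1.32554072e-05]), 'tcp_pos': array([0.1475789 , 0.58125126, 0.23061529]), 'eef_rot': array([ 1.24077531e-01,  9.92272352e-01, -5.49298151e-04, -2.07845665e-04]), 'ft_force': array([ 0.66495766, -0.48129414,  0.27414411]), 'wrist_torque': array([ 0.01767034,  0.02498152, -0.04406368]), 'grasp_force': 0.0, 'grip_width': 0.08520629202711788}
```

View pics/scene0.png

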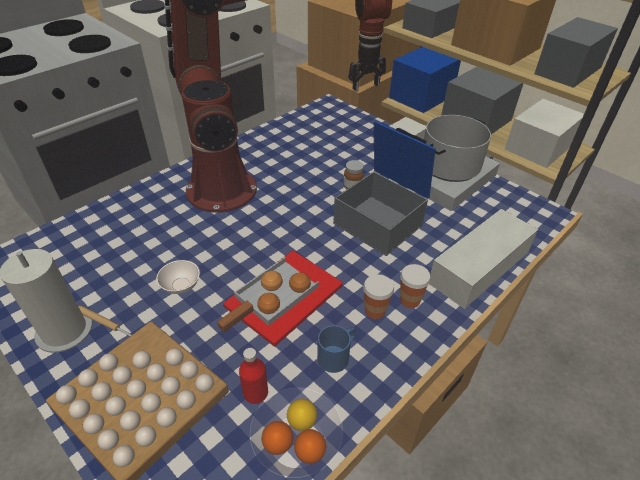

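View pics/top0.png

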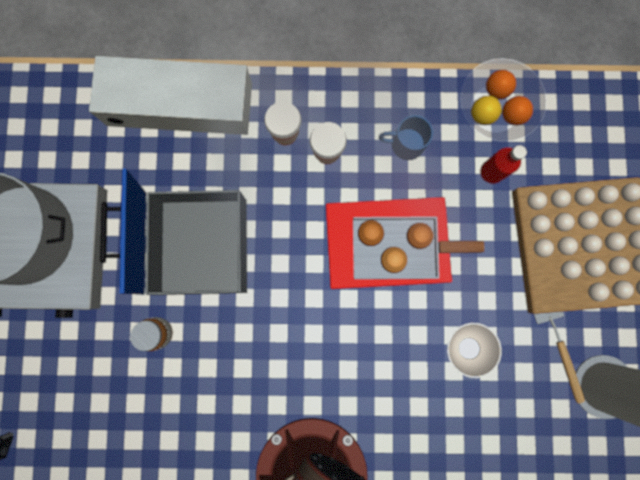

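Scene view: board and tray centre right (285,295), handle at (235,315), box (380,210) with blue lid behind. Top view: board 327–450 × 198–287, tray 353–438 × 217–279, handle to (483,247), box 147–245 × 192–293, and pot handle just behind the lid at (115,230).

```bash
cat > h.py <<'E'
import numpy as np, cv2
from workcell import sensors, vision
def ray(n,uv,z):
    p=vision.camera_params(n); R,t=np.array(p["R"]),np.array(p["t"])
    d=R.T@np.linalg.inv(p["intrinsics"])@np.array([uv[0],uv[1],1.]); c=-R.T@t
    return c+d*(z-c[2])/d[2]
def proj(n,X):
    p=vision.camera_params(n); q=p["intrinsics"]@(p["R"]@np.array(X)+p["t"]); return q[:2]/q[2]
def blob(m):
    cs,_=cv2.findContours(m.astype(np.uint8),cv2.RETR_EXTERNAL,cv2.CHAIN_APPROX_NONE); return max(cs,key=cv2.contourArea)
E
python3 - <<'E'
from h import *
im=cv2.imread("pics/top0.png"); hsv=cv2.cvtColor(im,cv2.COLOR_BGR2HSV)
def rect(m,z,x0,y0,x1,y1):
    k=np.zeros(m.shape,bool);k[y0:y1,x0:x1]=1
    c=blob(m&k); P=np.array([ray("top",p[0],z)[:2] for p in c],np.float32)
    r=cv2.minAreaRect(P); print(np.round(r[0],4),np.round(r[1],4),round(r[2],2),cv2.boundingRect(c)); return r
H,S,V=hsv[...,0].astype(int),hsv[...,1].astype(int),hsv[...,2].astype(int)
print("board");rect(((H<6)|(H>174))&(S>170)&(V>120),.02,310,180,470,300)
print("handle");rect((H<14)&(S>90)&(V<150),.045+.01,440,232,500,262)
for u,v in [(460,247),(480,247),(445,247),(400,265),(200,240)]: print(hsv[v,u])
cv2.imwrite("pics/c1.png",np.hstack([cv2.resize(im[170:310,100:260],None,fx=2.4,fy=2.4,interpolation=2)[:336],cv2.resize(im[180:300,320:500],None,fx=2.2,fy=2.2,interpolation=2)]) if 0 else cv2.resize(im[180:300,320:495],None,fx=4.5,fy=4.5,interpolation=2))
cv2.imwrite("pics/c2.png",cv2.resize(im[160:310,90:260],None,fx=3.9,fy=3.9,interpolation=2))
E
```

```text
board
[ 0.5187 -0.1684] [0.1959 0.2749] 3.79 (326, 200, 125, 89)
handle
[ 0.5079 -0.3284] [0.0247 0.0966] 0.82 (440, 241, 44, 12)
[ 11 117 135]
[ 13 133 138]
[ 12 124 138]
[ 15 160 188]
[ 84  11 121]
```

View pics/c1.png

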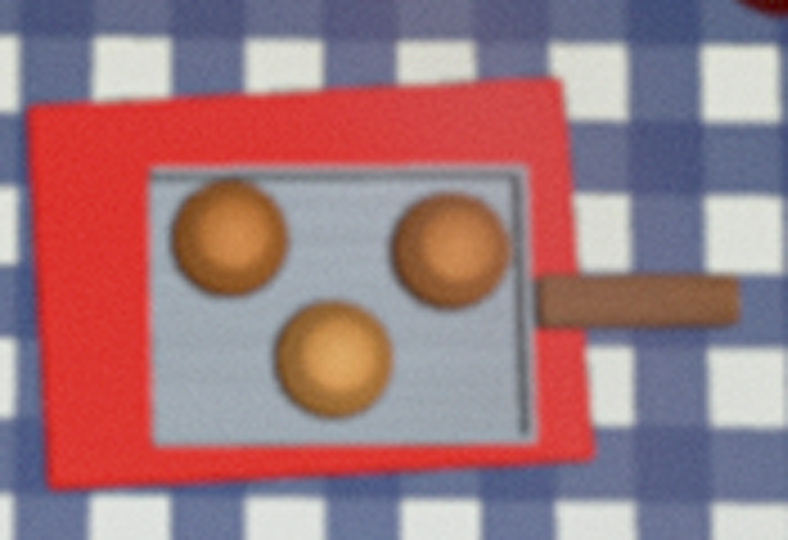

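View pics/c2.png

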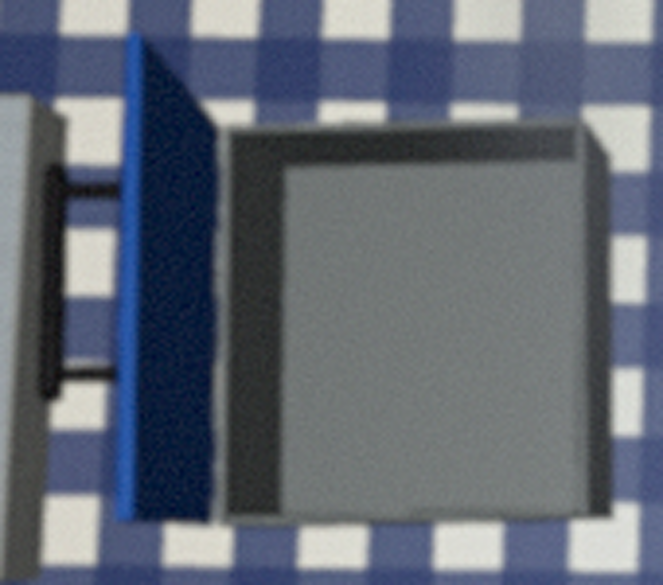

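```bash
python3 - <<'E'
from h import *
f=lambda n,p,s,o,z:print(n,np.round(ray("top",(p[0]/s+o[0]-.4,p[1]/s+o[1]-.4),z),4))
a=(4.5,(320,180))
for n,p,z in [("frontL",(150,166),.042),("frontR",(152,446),.042),("rearL",(528,166),.042),("rearR",(537,446),.042),("hbase",(538,300),.058),("hend",(740,302),.058),("roll3",(230,238),.055),("roll1",(452,250),.055),("roll2",(335,357),.055),
 ("bd1",(30,105),.02),("bd2",(560,80),.02),("bd3",(595,460),.02),("bd4",(50,490),.02)]: f(n,p,*a,z)
b=(3.9,(90,160))
for n,p,z in [("rim1",(585,122),.11),("rim2",(587,518),.11),("rim3",(222,128),.11),("rim4",(215,520),.11),("lidtopR",(132,36),.3),("lidtopL",(124,520),.3)]: f(n,p,*b,z)
for n,c in [("cup1",(283,115)),("cup2",(328,138)),]: print(n,ray("top",c,.11))
print("jar",ray("top",(146,336),.09),"bowl",ray("top",(474,350),.045),"mug",ray("top",(412,132),.09),"bottle cap",ray("top",(519,153),.17))
E
```

```text
frontL [ 0.5742 -0.0868  0.042 ]
frontR [ 0.4333 -0.0886  0.042 ]
rearL [ 0.577  -0.2776  0.042 ]
rearR [ 0.436  -0.2803  0.042 ]
hbase [ 0.5074 -0.2779  0.058 ]
hend [ 0.5079 -0.3778  0.058 ]
roll3 [ 0.5365 -0.1258  0.055 ]
roll1 [ 0.5321 -0.2362  0.055 ]
roll2 [ 0.478  -0.1779  0.055 ]
bd1 [ 0.6086 -0.0263  0.02  ]
bd2 [ 0.6257 -0.2999  0.02  ]
bd3 [ 0.4302 -0.3149  0.02  ]
bd4 [ 0.4112 -0.0388  0.02  ]
rim1 [0.6154 0.1617 0.11  ]
rim2 [0.3987 0.1539 0.11  ]
rim3 [0.6092 0.3611 0.11  ]
rim4 [0.3948 0.3538 0.11  ]
lidtopR [0.6128 0.34   0.3   ]
lidtopL [0.3936 0.3311 0.3   ]
cup1 [0.78537547 0.0722057  0.11      ]
cup2 [ 0.73512376 -0.02668214  0.11      ]
jar [0.30437813 0.35301942 0.09      ] bowl [ 0.28052057 -0.3547293   0.045     ] mug [ 0.7579688  -0.21319703  0.09      ] bottle cap [ 0.69023892 -0.41697923  0.17      ]
```

```bash
cat >> h.py <<'E'
from scipy.spatial.transform import Rotation as Ro
def down(yaw_x): # tool z down, tool x at yaw
    c,s=np.cos(np.radians(yaw_x)),np.sin(np.radians(yaw_x))
    return Ro.from_matrix(np.array([[c,s,0],[s,-c,0],[0,0,-1]]))
def tilt(yaw_x,deg): # nose (tool x) down by deg
    r=down(yaw_x); return r*Ro.from_rotvec([0,np.radians(deg),0])
def mv(p,R,base=None):
    if base is None:
        s=sensors.state(); base=(s["tcp_pos"],Ro.from_quat(s["eef_rot"]))
    d=base[1].inv().apply(np.array(p)-base[0])*100; a=np.degrees((base[1].inv()*R).as_rotvec())
    print("slide",np.round(d,2),"ang",np.round(a,2))
E
python3 - <<'E'
from h import *
R=down(90.8); print(R.as_matrix(),tilt(90.8,30).apply([1,0,0]))
mv([.33,.2,.35],R); mv([.507,-.333,.2],R)
E
```

```text
[[-0.01396218  0.99990252  0.        ]
 [ 0.99990252  0.01396218  0.        ]
 [ 0.          0.         -1.        ]] [-0.0120916   0.86594099  0.5       ]
slide [-27.06 -32.47 -11.91] ang [-7.000e-02  3.000e-02  7.495e+01]
slide [-57.35 -79.76   3.14] ang [-7.000e-02  3.000e-02  7.495e+01]
```

step_arm(
  gripper=[1,1,1,1,1,1,1,1,1,1,1,1,1,1,1,1],
  slide=[
    [0,0,-8],
    [-27,-32.5,-12],
    [-27,-32.5,-12],
    [-27,-32.5,-12],
    [-27,-32.5,-12],
    [-27,-32.5,-12],
    [-27,-32.5,-12],
    [-27,-32.5,-12],
    [-27,-32.5,-12],
    [-27,-32.5,-12],
    [-27,-32.5,-12],
    [-27,-32.5,-12],
    [-27,-32.5,-12],
    [-27,-32.5,-12],
    [-27,-32.5,-12],
    [-27,-32.5,-12],
  ],
  angular=[
    [0,0,0],
    [0,0,75],
    [0,0,75],
    [0,0,75],
    [0,0,75],
    [0,0,75],
    [0,0,75],
    [0,0,75],
    [0,0,75],
    [0,0,75],
    [0,0,75],
    [0,0,75],
    [0,0,75],
    [0,0,75],
    [0,0,75],
    [0,0,75],
  ],
)

```text
time: 1.43
tcp_pos: [0.3289, 0.2009, 0.351]
eef_rot: [0.701, 0.713, -0.0, -0.0]
ft_force: [-0.3, 0.6, 1.0]
grip_width: 0.0858
grasp_force: 0.0
```

```bash
sed -i 's/np.radians(deg),0\])/-np.radians(deg),0])/' h.py; python3 - <<'E'
from h import *
R=down(90.8); print(sensors.state()["joints"]);mv([.507,-.333,.15],R)
E
```

```text
[ 2.05289538e-01 -4.71649792e-01 -1.90567175e-01  1.85239201e+00
  2.66895571e-04  1.76019197e+00]
slide [-53.67  16.97  20.08] ang [-0.03 -0.01  0.11]
```

step_arm(
  gripper=[1,1,1,1,1,1,1,1,1,1,1,1,1,1,1,1,1,1,1,1],
  slide=[
    [-53.7,17,10],
    [-53.7,17,10],
    [-53.7,17,10],
    [-53.7,17,10],
    [-53.7,17,10],
    [-53.7,17,10],
    [-53.7,17,10],
    [-53.7,17,10],
    [-53.7,17,10],
    [-53.7,17,10],
    [-53.7,17,10],
    [-53.7,17,10],
    [-53.7,17,10],
    [-53.7,17,10],
    [-53.7,17,10],
    [-53.7,17,20],
    [-53.7,17,20],
    [-53.7,17,20],
    [-53.7,17,20],
    [-53.7,17,20],
  ],
  angular=[
    [0,0,0],
    [0,0,0],
    [0,0,0],
    [0,0,0],
    [0,0,0],
    [0,0,0],
    [0,0,0],
    [0,0,0],
    [0,0,0],
    [0,0,0],
    [0,0,0],
    [0,0,0],
    [0,0,0],
    [0,0,0],
    [0,0,0],
    [0,0,0],
    [0,0,0],
    [0,0,0],
    [0,0,0],
    [0,0,0],
  ],
)

```text
time: 3.1
tcp_pos: [0.5066, -0.3329, 0.1508]
eef_rot: [0.702, 0.713, 0.0, -0.001]
ft_force: [0.6, 0.3, 1.6]
grip_width: 0.0855
grasp_force: 0.0
```

```bash
python3 - <<'E'
from h import *
R=down(90.8); print(sensors.state()["joints"]);mv([.507,-.333,.025],R)
E
```

```text
[-7.96915719e-01  1.25029388e-01 -2.63207336e-02  1.42155417e+00
  1.62882534e-04  7.58511428e-01]
slide [-0.03  0.06 12.57] ang [-0.08 -0.09  0.08]
```

Descend, then close at 110 N.

step_arm(
  gripper=[1,1,1,1,1,1,1,0.2,-0.2,-0.3,-0.5,-0.7,-1,-1,-1,-1,-1,-1],
  slide=[
    [0,0,4],
    [0,0,8],
    [0,0,11],
    [0,0,12.5],
    [0,0,12.5],
    [0,0,12.5],
    [0,0,12.5],
    [0,0,12.5],
    [0,0,12.5],
    [0,0,12.5],
    [0,0,12.5],
    [0,0,12.5],
    [0,0,12.5],
    [0,0,12.5],
    [0,0,12.5],
    [0,0,12.5],
    [0,0,12.5],
    [0,0,12.5],
  ],
  angular=[
    [0,0,0],
    [0,0,0],
    [0,0,0],
    [0,0,0],
    [0,0,0],
    [0,0,0],
    [0,0,0],
    [0,0,0],
    [0,0,0],
    [0,0,0],
    [0,0,0],
    [0,0,0],
    [0,0,0],
    [0,0,0],
    [0,0,0],
    [0,0,0],
    [0,0,0],
    [0,0,0],
  ],
  squeeze=110,
)

```text
time: 4.6
tcp_pos: [0.5067, -0.3348, 0.0269]
eef_rot: [0.702, 0.712, 0.0, 0.0]
ft_force: [-1.5, 2.0, 5.2]
grip_width: 0.0247
grasp_force: 107.4
```

```bash
python3 - <<'E'
from h import *
cv2.imwrite("pics/t1.png",cv2.resize(vision.camera("top")[150:350,300:520,::-1],None,fx=3,fy=3))
E
```

```text
(no output)
```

View pics/t1.png

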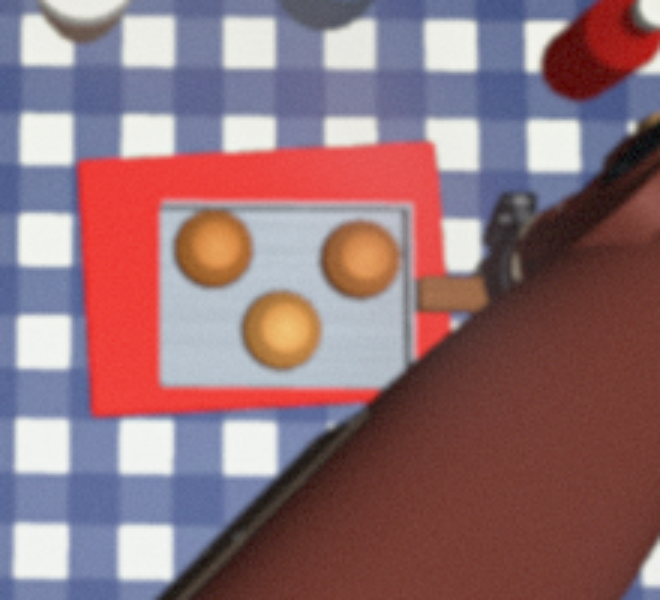

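Picture: gripper holds the handle at (455,292), rolls are undisturbed. Lift gently.

step_arm(
  gripper=[-1,-1,-1,-1,-1,-1,-1,-1,-1,-1,-1,-1,-1,-1],
  slide=[
    [0,0,-0.3],
    [0,0,-0.8],
    [0,0,-1.6],
    [0,0,-2.6],
    [0,0,-3.8],
    [0,0,-5],
    [0,0,-6.5],
    [0,0,-8],
    [0,0,-9.5],
    [0,0,-11],
    [0,0,-12.2],
    [0,0,-13],
    [0,0,-13.5],
    [0,0,-13.5],
  ],
  angular=[
    [0,0,0],
    [0,0,0],
    [0,0,0],
    [0,0,0],
    [0,0,0],
    [0,0,0],
    [0,0,0],
    [0,0,0],
    [0,0,0],
    [0,0,0],
    [0,0,0],
    [0,0,0],
    [0,0,0],
    [0,0,0],
  ],
)

```text
time: 5.82
tcp_pos: [0.5067, -0.335, 0.1625]
eef_rot: [0.702, 0.712, 0.0, 0.001]
ft_force: [0.0, 0.4, -2.9]
grip_width: 0.0246
grasp_force: 107.9
```

```bash
python3 - <<'E'
from h import *
cv2.imwrite("pics/s1.png",cv2.resize(vision.camera("scene")[150:350,180:460,::-1],None,fx=2.7,fy=2.7))
R=down(91.5)
mv([.508,-.04,.16],R)
E
```

```text
slide [29.48  0.53  0.14] ang [ 0.02  0.01 -0.76]
```

View pics/s1.png

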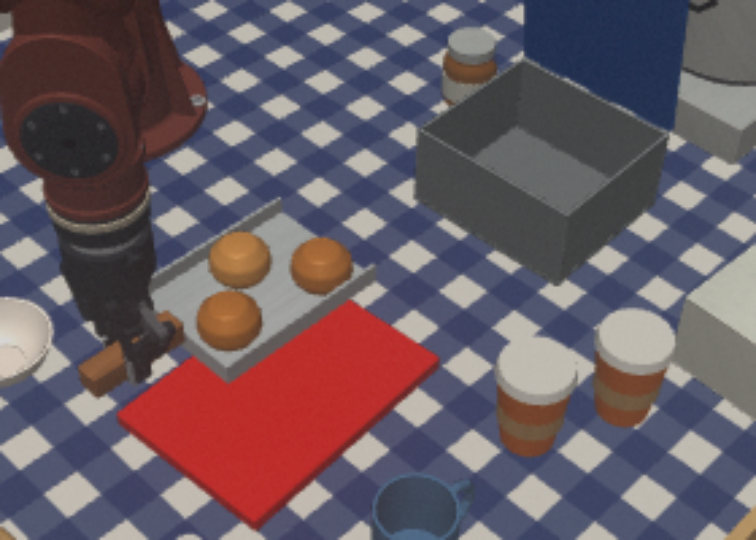

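Picture: tray lifted with all three rolls, rear corner at about (228,378), front rim corner at (375,268). Check the sag.

```bash
python3 - <<'E'
from h import *
for a in (0,5,10):
    c,s=np.cos(np.radians(a)),np.sin(np.radians(a))
    f=lambda x,z:proj("scene",[.577,-.335+x*c+z*s,.1625-x*s+z*c])
    print(a,np.round([f(.245,.016),f(.055,-.006)],1))
E
```

```text
0 [[318.8 247.1]
 [263.6 291.5]]
5 [[318.8 252.8]
 [263.5 293. ]]
10 [[318.3 258.7]
 [263.2 294.5]]
```

step_arm(
  gripper=[-1,-1,-1,-1,-1,-1,-1,-1,-1,-1,-1,-1,-1,-1,-1,-1,-1,-1,-1,-1],
  slide=[
    [0.2,0,0],
    [0.6,0,0],
    [1.3,0,0],
    [2.4,0,0],
    [3.8,0,0],
    [5.5,0.1,0],
    [7.5,0.1,0],
    [9.5,0.2,0],
    [11.5,0.2,0],
    [13.5,0.3,0],
    [15.5,0.3,0],
    [17.5,0.3,0],
    [19.5,0.4,0],
    [21.5,0.4,0],
    [23.5,0.4,0],
    [25.5,0.5,0],
    [27.2,0.5,0],
    [28.5,0.5,0],
    [29.2,0.5,0],
    [29.5,0.5,0],
  ],
  angular=[
    [0,0,0],
    [0,0,0],
    [0,0,0],
    [0,0,0],
    [0,0,0],
    [0,0,0],
    [0,0,0],
    [0,0,0],
    [0,0,0],
    [0,0,0],
    [0,0,0],
    [0,0,0],
    [0,0,0],
    [0,0,0],
    [0,0,0],
    [0,0,0],
    [0,0,0],
    [0,0,0],
    [0,0,0],
    [0,0,0],
  ],
)

```text
time: 7.53
tcp_pos: [0.5073, -0.0381, 0.1613]
eef_rot: [0.702, 0.712, 0.0, 0.0]
ft_force: [-1.1, 0.1, -2.8]
grip_width: 0.0243
grasp_force: 108.0
```

Sag is about 1° at most. Now tilt about the lip.

step_arm(
  gripper=[-1,-1,-1,-1,-1,-1,-1,-1,-1,-1,-1,-1,-1,-1],
  slide=[
    [0,0,-1.1],
    [0.1,0,-2.1],
    [0.2,0,-3.2],
    [0.4,0,-4.2],
    [0.6,0,-5.3],
    [0.8,0,-6.3],
    [1.1,0,-7.4],
    [1.5,0,-8.4],
    [1.9,0,-9.4],
    [2.3,0,-10.3],
    [2.8,0,-11.3],
    [3.3,0,-12.2],
    [3.3,0,-12.2],
    [3.3,0,-12.2],
  ],
  angular=[
    [0,-2.5,0],
    [0,-5,0],
    [0,-7.5,0],
    [0,-10,0],
    [0,-12.5,0],
    [0,-15,0],
    [0,-17.5,0],
    [0,-20,0],
    [0,-22.5,0],
    [0,-25,0],
    [0,-27.5,0],
    [0,-30,0],
    [0,-30,0],
    [0,-30,0],
  ],
)

```text
time: 8.7
tcp_pos: [0.5073, -0.0063, 0.2831]
eef_rot: [0.678, 0.688, -0.181, 0.184]
ft_force: [-0.1, 0.1, -3.6]
grip_width: 0.0245
grasp_force: 108.2
```

```bash
python3 - <<'E'
from h import *
s=sensors.state();print(s["joints"],Ro.from_quat(s["eef_rot"]).apply([1,0,0]))
cv2.imwrite("pics/s2.png",cv2.resize(vision.camera("scene")[90:310,180:460,::-1],None,fx=2.5,fy=2.5))
E
```

```text
[ 0.0302993  -0.11606246 -0.10151077  1.59491214 -0.52211728  1.58973634] [-0.012091    0.86664123 -0.49878532]
```

View pics/s2.png

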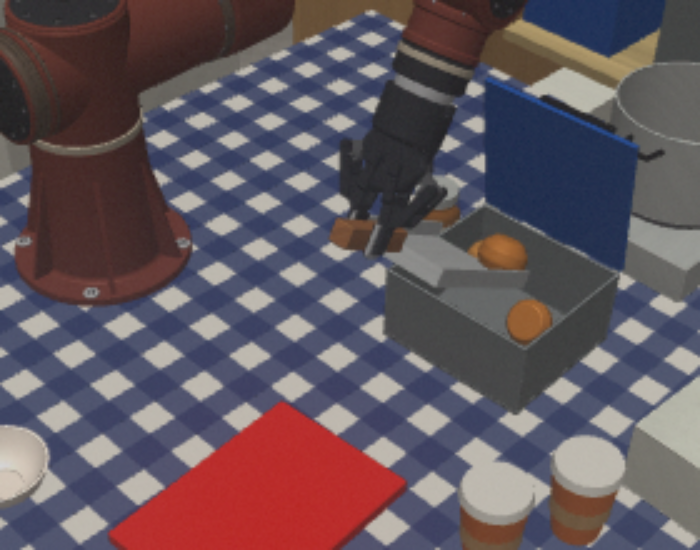

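Picture: rolls are leaving the tray, with one in the box at (528,320) and two at about (495,250). Tilt 20° more to be sure.

step_arm(
  gripper=[-1,-1,-1,-1,-1,-1,-1,-1,-1,-1,-1,-1,-1,-1],
  slide=[
    [0,0,-1.1],
    [0.1,0,-2.1],
    [0.2,0,-3.2],
    [0.4,0,-4.2],
    [0.6,0,-5.3],
    [0.8,0,-6.3],
    [1.1,0,-7.4],
    [1.5,0,-8.4],
    [1.5,0,-8.4],
    [1.5,0,-8.4],
    [1.5,0,-8.4],
    [1.5,0,-8.4],
    [1.5,0,-8.4],
    [1.5,0,-8.4],
  ],
  angular=[
    [0,-2.5,0],
    [0,-5,0],
    [0,-7.5,0],
    [0,-10,0],
    [0,-12.5,0],
    [0,-15,0],
    [0,-17.5,0],
    [0,-20,0],
    [0,-20,0],
    [0,-20,0],
    [0,-20,0],
    [0,-20,0],
    [0,-20,0],
    [0,-20,0],
  ],
)

```text
time: 9.92
tcp_pos: [0.5063, 0.0478, 0.3488]
eef_rot: [0.637, 0.645, -0.297, 0.301]
ft_force: [-0.9, 1.0, -2.1]
grip_width: 0.0242
grasp_force: 108.3
```

```bash
python3 - <<'E'
from h import *
a=vision.camera("scene")[90:310,220:460,::-1]; b=vision.camera("top")[150:370,90:330,::-1]
cv2.imwrite("pics/s3.png",cv2.resize(np.hstack([a,b]),None,fx=1.66,fy=1.66))
# back: tray level, high, away from box
mv([.508,-.06,.30],down(91.5))
E
```

```text
slide [-3.22  0.03 11.4 ] ang [-0.32 49.97 -0.75]
```

View pics/s3.png

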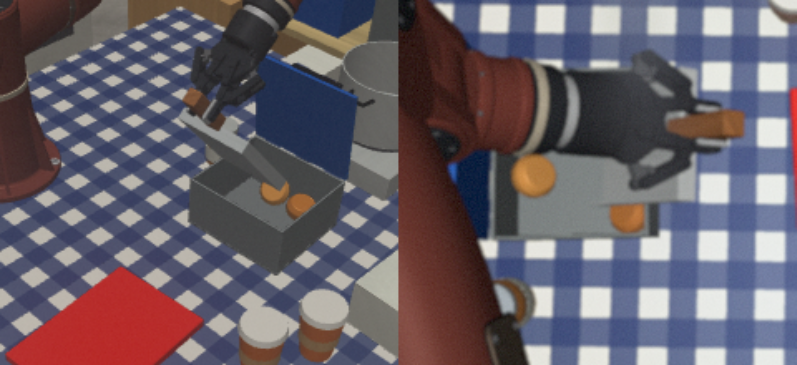

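Picture: tray is empty, rolls are inside the box (scene (272,190), (300,205); the third is hidden under the gripper in the top view). Wrist load of 2.1 N matches the empty tray. Level and back off.

step_arm(
  gripper=[-1,-1,-1,-1,-1,-1,-1,-1,-1,-1,-1,-1,-1,-1],
  slide=[
    [-0.5,0,0],
    [-1,0,0],
    [-2,0,0],
    [-2.2,0,1],
    [-2.4,0,2],
    [-2.6,0,4],
    [-2.8,0,6],
    [-3,0,8],
    [-3.2,0,10],
    [-3.2,0,11.4],
    [-3.2,0,11.4],
    [-3.2,0,11.4],
    [-3.2,0,11.4],
    [-3.2,0,11.4],
  ],
  angular=[
    [0,2,0],
    [0,6,0],
    [0,12,0],
    [0,18,0],
    [0,24,0],
    [0,30,0],
    [0,36,0],
    [0,42,0],
    [0,46,0],
    [0,50,0],
    [0,50,0],
    [0,50,0],
    [0,50,0],
    [0,50,0],
  ],
)

```text
time: 11.18
tcp_pos: [0.5079, -0.0587, 0.3005]
eef_rot: [0.702, 0.712, -0.0, 0.001]
ft_force: [-0.5, -0.0, -2.0]
grip_width: 0.0241
grasp_force: 108.2
```

```bash
python3 - <<'E'
from h import *
cv2.imwrite("pics/t2.png",vision.camera("top")[:,:,::-1])
mv([.5285,-.32,.08],down(93.6))
E
```

```text
slide [-26.15   1.64  22.08] ang [ 0.05  0.06 -2.74]
```

View pics/t2.png

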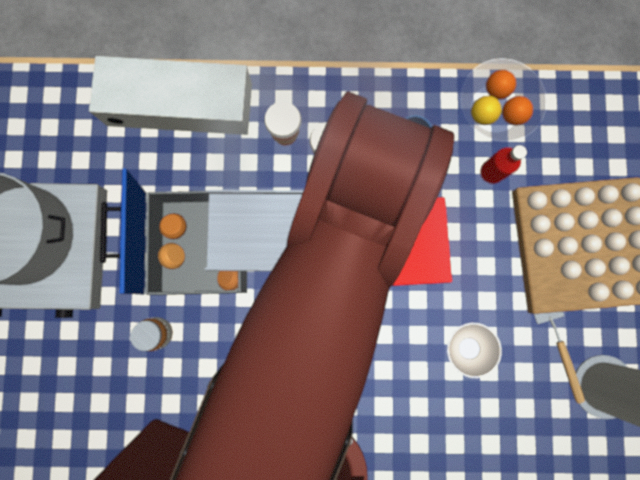

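Picture: all three rolls are in the box at (173,225), (171,256) and (228,278), and the tray is empty. Carry the tray back over the board.

step_arm(
  gripper=[-1,-1,-1,-1,-1,-1,-1,-1,-1,-1,-1,-1,-1,-1,-1,-1,-1,-1,-1,-1],
  slide=[
    [-1,0,0],
    [-3,0,0],
    [-6,0.4,0],
    [-9,0.6,0],
    [-12,0.8,2],
    [-15,1,4],
    [-18,1.2,6],
    [-20.5,1.4,8],
    [-22.5,1.6,10],
    [-24,1.6,12],
    [-25.2,1.6,14],
    [-26,1.6,16],
    [-26.2,1.6,18],
    [-26.2,1.6,19.5],
    [-26.2,1.6,21],
    [-26.2,1.6,21.5],
    [-26.2,1.6,22],
    [-26.2,1.6,22],
    [-26.2,1.6,22],
    [-26.2,1.6,22],
  ],
  angular=[
    [0,0,0],
    [0,0,-0.3],
    [0,0,-0.6],
    [0,0,-1],
    [0,0,-1.5],
    [0,0,-2],
    [0,0,-2.4],
    [0,0,-2.7],
    [0,0,-2.7],
    [0,0,-2.7],
    [0,0,-2.7],
    [0,0,-2.7],
    [0,0,-2.7],
    [0,0,-2.7],
    [0,0,-2.7],
    [0,0,-2.7],
    [0,0,-2.7],
    [0,0,-2.7],
    [0,0,-2.7],
    [0,0,-2.7],
  ],
)

```text
time: 12.9
tcp_pos: [0.5278, -0.3217, 0.081]
eef_rot: [0.685, 0.728, 0.0, 0.001]
ft_force: [-0.3, 0.2, -1.3]
grip_width: 0.0248
grasp_force: 108.2
```

```bash
python3 - <<'E'
from h import *
im=vision.camera("top")[:,:,::-1].copy()
cv2.imwrite("pics/t3.png",cv2.resize(im[180:300,315:495],None,fx=4.4,fy=4.4,interpolation=2))
print(sensors.state()["ft_force"]);mv([.5285,-.32,.027],down(93.6))
E
```

```text
[-0.74626654 -0.7523112  -2.33445571]
slide [0.17 0.08 5.4 ] ang [ 0.07  0.07 -0.14]
```

View pics/t3.png

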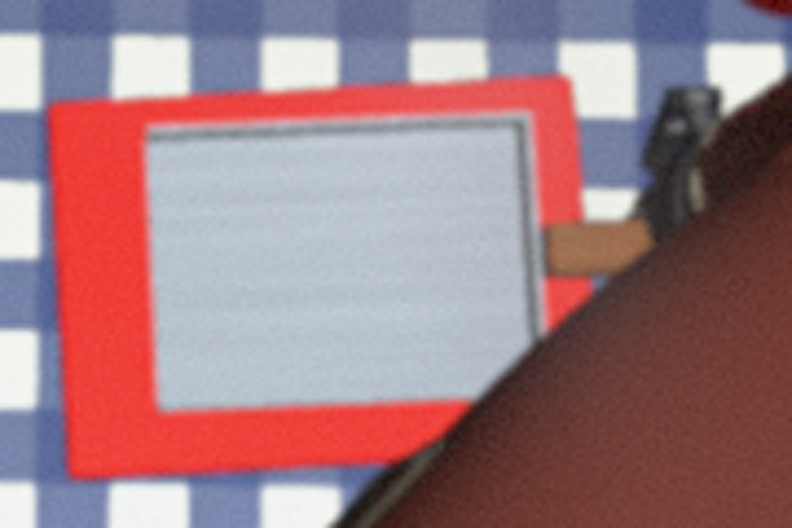

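```bash
python3 - <<'E'
from h import *
g=lambda u,v,z:ray("top",(u/4.4+315-.4,v/4.4+180-.4),z)
z=.081-.006+.022
fl,fr,rl=g(146,124,z),g(157,411,z),g(533,111,z); print(fl,fr,rl,"centre",(fr+rl)/2)
print("board",sum([g(50,103,.02),g(572,77,.02)])/2,g(70,478,.02))
print("board top-left", g(50,103,.02), g(572,77,.02))
E
```

```text
[ 0.58434201 -0.07158919  0.097     ] [ 0.443332   -0.07795049  0.097     ] [ 0.59360621 -0.26222418  0.097     ] centre [ 0.5184691  -0.17008733  0.097     ]
board [ 0.61741842 -0.16338215  0.02      ] [ 0.41176639 -0.0383199   0.02      ]
board top-left [ 0.60844276 -0.02559428  0.02      ] [ 0.62639408 -0.30117003  0.02      ]
```

Picture: tray is level over the board and parallel to it; its centre measures (0.518, -0.170) against the board's (0.519, -0.169). Lower it.

step_arm(
  gripper=[-1,-1,-1,-1,-1,-1,-1,-1,-1,-1,-1],
  slide=[
    [0,0,1],
    [0,0,2],
    [0,0,3],
    [0,0,3.8],
    [0,0,4.5],
    [0,0,4.9],
    [0,0,5.1],
    [0,0,5.2],
    [0,0,5.3],
    [0,0,5.4],
    [0,0,5.4],
  ],
  angular=[
    [0,0,0],
    [0,0,0],
    [0,0,0],
    [0,0,0],
    [0,0,0],
    [0,0,0],
    [0,0,0],
    [0,0,0],
    [0,0,0],
    [0,0,0],
    [0,0,0],
  ],
)

```text
time: 13.87
tcp_pos: [0.5275, -0.3215, 0.0268]
eef_rot: [0.686, 0.728, 0.0, 0.0]
ft_force: [-2.6, 1.6, 3.2]
grip_width: 0.0242
grasp_force: 109.2
```

In contact. Release and go up.

step_arm(
  gripper=[-0.4,-0.2,0,0.2,0.4,0.4,0.4,0.4,0.4,0.4,0.4,0.4,0.4,0.4],
  slide=[
    [0,0,0],
    [0,0,0],
    [0,0,0],
    [0,0,0],
    [0,0,0],
    [0,0,0],
    [0,0,-1],
    [0,0,-2],
    [0,0,-4],
    [0,0,-8],
    [0,0,-12],
    [0,0,-16],
    [0,0,-20],
    [0,0,-20],
  ],
  angular=[
    [0,0,0],
    [0,0,0],
    [0,0,0],
    [0,0,0],
    [0,0,0],
    [0,0,0],
    [0,0,0],
    [0,0,0],
    [0,0,0],
    [0,0,0],
    [0,0,0],
    [0,0,0],
    [0,0,0],
    [0,0,0],
  ],
)

```text
time: 15.03
tcp_pos: [0.5295, -0.3234, 0.2368]
eef_rot: [0.685, 0.728, 0.0, 0.007]
ft_force: [-0.1, -0.5, 1.5]
grip_width: 0.0599
grasp_force: 0.0
```

```bash
python3 - <<'E'
from h import *
# lid angle from original top image: free edge inner/outer pixels vs angle, scene corner too
h=np.array([.502,.357,.1105]); ax=np.array([-.031,.9995,0]); ay=np.array([-.9995,-.031,0]); zz=np.array([0,0,1.])
for th in (1.3,1.4,1.5,1.57,1.7,1.9):
    d=-ax*np.cos(th)+zz*np.sin(th); n=ax*np.sin(th)+zz*np.cos(th)
    print(th,[np.round(proj("top",h+.2*d+k*n),1) for k in (0,.008)],"handle",np.round(proj("top",h+.17*d+.043*n),1),"scene corners",[np.round(proj("scene",h+.2*d+s*.11*ay),1) for s in(-1,1)],"h3d",np.round(h+.17*d+.043*n,3))
E
```

```text
1.3 [array([140.1, 229.8]), array([135.3, 229.7])] handle [115.6 231.5] scene corners [array([427.8, 153.5]), array([367.3, 125.1])] h3d [0.502 0.353 0.286]
1.4 [array([128. , 229.6]), array([123.2, 229.6])] handle [105.9 231.7] scene corners [array([431.9, 149.4]), array([371.5, 121.5])] h3d [0.502 0.37  0.285]
1.5 [array([116.1, 229.6]), array([111.3, 229.7])] handle [ 96.6 232. ] scene corners [array([436., 146.]), array([375.6, 118.5])] h3d [0.501 0.388 0.283]
1.57 [array([107.9, 229.7]), array([103.2, 229.8])] handle [ 90.5 232.3] scene corners [array([438.7, 143.9]), array([378.4, 116.7])] h3d [0.501 0.4   0.281]
1.7 [array([ 93.3, 230.1]), array([ 89. , 230.3])] handle [ 80.2 233. ] scene corners [array([443.5, 141. ]), array([383.5, 114.2])] h3d [0.5   0.422 0.274]
1.9 [array([ 73.3, 231.1]), array([ 69.7, 231.4])] handle [ 67.2 234.4] scene corners [array([450.1, 138.6]), array([390.7, 112.4])] h3d [0.499 0.453 0.257]
```

```bash
python3 - <<'E'
from h import *
mv([.415,.41,.42],down(180))
h=np.array([.3545,.1105])
for th in np.linspace(1.45,0,16):
    y=h[0]-.15*np.cos(th)+.008*np.sin(th)+.015; z=h[1]+.15*np.sin(th)+.008*np.cos(th)
    print(round(th,2),"dy",round((y-.41)*100,1),"z",round(z,4), "slide_z from .42", round((.42-z)*100,1))
E
```

```text
slide [ 73.72  -6.84 -19.11] ang [  0.     0.85 -86.55]
1.45 dy -5.1 z 0.2604 slide_z from .42 16.0
1.35 dy -6.5 z 0.2587 slide_z from .42 16.1
1.26 dy -7.9 z 0.2556 slide_z from .42 16.4
1.16 dy -9.3 z 0.2512 slide_z from .42 16.9
1.06 dy -10.6 z 0.2455 slide_z from .42 17.5
0.97 dy -11.9 z 0.2385 slide_z from .42 18.2
0.87 dy -13.1 z 0.2303 slide_z from .42 19.0
0.77 dy -14.2 z 0.221 slide_z from .42 19.9
0.68 dy -15.2 z 0.2107 slide_z from .42 20.9
0.58 dy -16.2 z 0.1994 slide_z from .42 22.1
0.48 dy -17.0 z 0.1873 slide_z from .42 23.3
0.39 dy -17.6 z 0.1745 slide_z from .42 24.6
0.29 dy -18.2 z 0.1611 slide_z from .42 25.9
0.19 dy -18.6 z 0.1472 slide_z from .42 27.3
0.1 dy -18.9 z 0.1329 slide_z from .42 28.7
0.0 dy -19.0 z 0.1185 slide_z from .42 30.2
```

step_arm(
  gripper=[0,-0.5,-1,-1],
  slide=[
    [0,0,-5],
    [0,0,-10],
    [0,0,-15],
    [0,0,-18],
  ],
  angular=[
    [0,0,0],
    [0,0,0],
    [0,0,0],
    [0,0,0],
  ],
  squeeze=20,
)

```text
time: 15.37
tcp_pos: [0.5266, -0.3207, 0.3955]
eef_rot: [0.685, 0.728, 0.0, 0.001]
ft_force: [0.9, -0.5, -0.7]
grip_width: 0.0119
grasp_force: 0.0
```

```bash
python3 - <<'E'
from h import *
mv([.415,.41,.42],down(180))
E
```

```text
slide [73.61 -6.74 -2.53] ang [ 1.000e-02  1.000e-01 -8.655e+01]
```

step_arm(
  gripper=[-1,-1,-1,-1,-1,-1,-1,-1,-1,-1,-1,-1,-1,-1,-1,-1,-1,-1,-1,-1],
  slide=[
    [0,0,-3],
    [73.6,-6.7,-3],
    [73.6,-6.7,-3],
    [73.6,-6.7,-3],
    [73.6,-6.7,-3],
    [73.6,-6.7,-3],
    [73.6,-6.7,-3],
    [73.6,-6.7,-3],
    [73.6,-6.7,-3],
    [73.6,-6.7,-3],
    [73.6,-6.7,-3],
    [73.6,-6.7,-3],
    [73.6,-6.7,-3],
    [73.6,-6.7,-3],
    [73.6,-6.7,-3],
    [73.6,-6.7,-3],
    [73.6,-6.7,-3],
    [73.6,-6.7,-3],
    [73.6,-6.7,-3],
    [73.6,-6.7,-3],
  ],
  angular=[
    [0,0,0],
    [0,0,-86.5],
    [0,0,-86.5],
    [0,0,-86.5],
    [0,0,-86.5],
    [0,0,-86.5],
    [0,0,-86.5],
    [0,0,-86.5],
    [0,0,-86.5],
    [0,0,-86.5],
    [0,0,-86.5],
    [0,0,-86.5],
    [0,0,-86.5],
    [0,0,-86.5],
    [0,0,-86.5],
    [0,0,-86.5],
    [0,0,-86.5],
    [0,0,-86.5],
    [0,0,-86.5],
    [0,0,-86.5],
  ],
)

```text
time: 17.03
tcp_pos: [0.4142, 0.4138, 0.4219]
eef_rot: [-0.002, 1.0, 0.0, -0.001]
ft_force: [-0.7, -0.3, 0.3]
grip_width: -0.0002
grasp_force: 0.0
```

```bash
python3 - <<'E'
from h import *
s=sensors.state();print(s["joints"],s["ft_force"]);mv([.415,.41,.26],down(180))
E
```

```text
[5.60985705e-01 2.17494692e-01 5.81310747e-01 1.93505133e+00
 1.39966623e-03 5.57431883e-01] [-0.70301732 -0.25876001  0.25013001]
slide [-0.1  -0.4  16.19] ang [ 0.05 -0.06  0.2 ]
```

step_arm(
  gripper=[-1,-1,-1,-1,-1,-1,-1,-1,-1,-1,-1,-1,-1,-1,-1,-1],
  slide=[
    [0,0,4],
    [0,0,8],
    [0,0,12],
    [0,0,15],
    [0,0,16.2],
    [0,0,16.2],
    [0,-1.5,16.2],
    [0,-3,16.2],
    [0,-4.5,16.2],
    [0,-5.5,16.2],
    [0,-6.2,16.2],
    [0,-6.9,16.3],
    [0,-7.6,16.5],
    [0,-8.3,16.6],
    [0,-9,16.8],
    [0,-9.7,17.1],
  ],
  angular=[
    [0,0,0],
    [0,0,0],
    [0,0,0],
    [0,0,0],
    [0,0,0],
    [0,0,0],
    [0,0,0],
    [0,0,0],
    [0,0,0],
    [0,0,0],
    [0,0,0],
    [0,0,0],
    [0,0,0],
    [0,0,0],
    [0,0,0],
    [0,0,0],
  ],
)

```text
time: 18.37
tcp_pos: [0.4165, 0.3118, 0.2523]
eef_rot: [0.0, 1.0, 0.0, 0.001]
ft_force: [0.1, -0.4, 4.3]
grip_width: 0.0002
grasp_force: 0.6
```

```bash
python3 - <<'E'
from h import *
s=sensors.state();print(s["tcp_pos"],s["ft_force"])
a=vision.camera("scene")[60:260,280:480,::-1]; b=vision.camera("top")[140:340,60:260,::-1]
cv2.imwrite("pics/s4.png",cv2.resize(np.hstack([a,b]),None,fx=2,fy=2))
E
```

```text
[0.41651632 0.31182466 0.25226813] [ 0.0595152  -0.37414482  4.34278977]
```

View pics/s4.png

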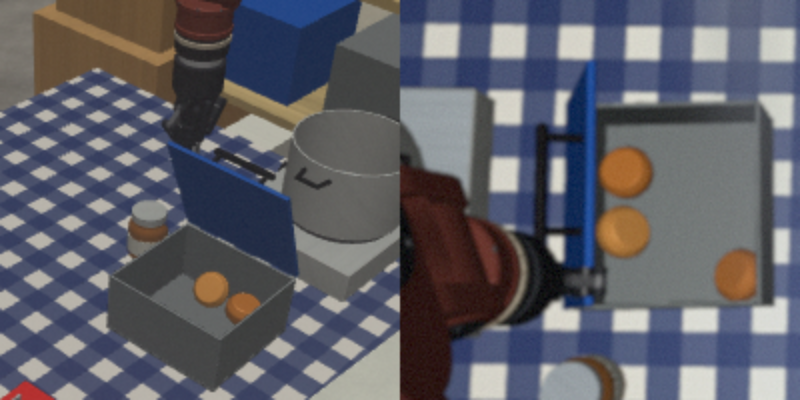

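Picture (left scene, right top): the finger is behind the lid's near corner and the lid is swinging, at about 1.1 rad; rolls lie low in the box. I have now viewed 11 pictures, one over the limit, so I continue by measurement alone.

step_arm(
  gripper=[-1,-1,-1,-1,-1,-1,-1,-1,-1,-1,-1,-1,-1,-1,-1,-1],
  slide=[
    [0,-0.8,0.7],
    [0,-2.1,1.4],
    [0,-3.3,2.2],
    [0,-4.4,3.1],
    [0,-5.4,4.2],
    [0,-6.4,5.3],
    [0,-7.2,6.5],
    [0,-7.8,7.8],
    [0,-8.4,9.1],
    [0,-8.8,10.5],
    [0,-9.1,11.9],
    [0,-9.2,12.6],
    [0,-9.2,13],
    [0,-9.2,13.2],
    [0,-9.2,13.4],
    [0,-9.2,13.4],
  ],
  angular=[
    [0,0,0],
    [0,0,0],
    [0,0,0],
    [0,0,0],
    [0,0,0],
    [0,0,0],
    [0,0,0],
    [0,0,0],
    [0,0,0],
    [0,0,0],
    [0,0,0],
    [0,0,0],
    [0,0,0],
    [0,0,0],
    [0,0,0],
    [0,0,0],
  ],
)

```text
time: 19.8
tcp_pos: [0.416, 0.2206, 0.1185]
eef_rot: [0.0, 1.0, 0.0, 0.0]
ft_force: [-1.4, 0.1, 2.6]
grip_width: 0.0001
grasp_force: 0.9
```

Press a few mm further until the force shows the lid seated.

step_arm(
  gripper=[-1,-1,-1,-1],
  slide=[
    [0,0,0.1],
    [0,0,0.2],
    [0,0,0.2],
    [0,0,0.2],
  ],
  angular=[
    [0,0,0],
    [0,0,0],
    [0,0,0],
    [0,0,0],
  ],
)

```text
time: 20.13
tcp_pos: [0.4162, 0.2207, 0.1182]
eef_rot: [0.0, 1.0, 0.0, 0.001]
ft_force: [-9.3, -2.2, 20.2]
grip_width: -0.0001
grasp_force: 10.1
```

The lid is seated: it stops hard at z = 0.118, the height for shut. Retreat upward.

step_arm(
  gripper=[-1,-1,-1,-1,-1,-1,-1,-1],
  slide=[
    [0,0,-0.5],
    [0,0,-2],
    [0,0,-5],
    [0,0,-9],
    [0,0,-13],
    [0,0,-17],
    [0,0,-17],
    [0,0,-17],
  ],
  angular=[
    [0,0,0],
    [0,0,0],
    [0,0,0],
    [0,0,0],
    [0,0,0],
    [0,0,0],
    [0,0,0],
    [0,0,0],
  ],
)

```text
time: 20.8
tcp_pos: [0.4173, 0.2208, 0.2885]
eef_rot: [0.0, 1.0, 0.001, 0.003]
ft_force: [0.4, -0.3, -1.2]
grip_width: -0.0
grasp_force: 0.0
```

```bash
python3 - <<'E'
from h import *
im=vision.camera("top")[:,:,::-1].copy(); hsv=cv2.cvtColor(im,cv2.COLOR_BGR2HSV).astype(int)
old=cv2.imread("pics/top0.png")
H,S,V=hsv[...,0],hsv[...,1],hsv[...,2]
m=(H>105)&(H<122)&(S>190)&(V>60); k=np.zeros(m.shape,bool);k[180:305,110:255]=1
c=blob(m&k);print("lid px bbox",cv2.boundingRect(c),"expected",[np.round(proj("top",[x,y,.1185])) for x,y in((.6154,.1617),(.395,.357))])
sc=vision.camera("scene")[:,:,::-1]; so=cv2.imread("pics/scene0.png")
def d(a,b,x0,y0,x1,y1): return np.abs(a[y0:y1,x0:x1].astype(int)-b[y0:y1,x0:x1]).mean().round(1)
for n,r in dict(cups=(262,95,350,165),mug=(378,112,436,160),bottle=(478,142,530,186),bowl=(445,320,505,380),jar=(128,315,172,352)).items(): print(n,d(im,old,*r))
for n,r in dict(cups=(355,260,435,325),mug=(312,322,358,374),bottle=(235,345,272,405),bowl=(152,256,205,296),jar=(342,158,366,188)).items(): print("scene",n,d(sc,so,*r))
# tray: grey inside the red board
t=(S<70)&(V>110);k=np.zeros(m.shape,bool);k[195:292,335:447]=1
c=blob(t&k);P=np.array([ray("top",p[0],.042)[:2] for p in c],np.float32);print("tray",cv2.minAreaRect(P))
E
```

```text
lid px bbox (146, 191, 70, 82) expected [array([239., 190.]), array([142., 293.])]
cups 8.9
mug 6.8
bottle 7.0
bowl 9.4
jar 59.9
scene cups 1.5
scene mug 1.4
scene bottle 1.6
scene bowl 1.5
scene jar 8.1
tray ((0.5181637406349182, -0.1713976263999939), (0.13946577906608582, 0.19374896585941315), 3.1299328804016113)
```

Tray at (0.518, -0.171), as wanted. Move the arm clear of the jar and lid and re-check those two.

step_arm(
  gripper=[-1,-1,-1,-1,-1,-1,-1,-1,-1,-1,-1,-1,-1,-1],
  slide=[
    [0,-3,-4],
    [0,-26,-8],
    [0,-26,-8],
    [0,-26,-8],
    [0,-26,-8],
    [0,-26,-8],
    [0,-26,-8],
    [0,-26,-8],
    [0,-26,-8],
    [0,-26,-8],
    [0,-26,-8],
    [0,-26,-8],
    [0,-26,-8],
    [0,-26,-8],
  ],
  angular=[
    [0,0,0],
    [0,0,0],
    [0,0,0],
    [0,0,0],
    [0,0,0],
    [0,0,0],
    [0,0,0],
    [0,0,0],
    [0,0,0],
    [0,0,0],
    [0,0,0],
    [0,0,0],
    [0,0,0],
    [0,0,0],
  ],
)

```text
time: 22.07
tcp_pos: [0.4157, -0.0389, 0.3654]
eef_rot: [-0.0, 1.0, 0.0, -0.0]
ft_force: [0.5, 1.3, 0.4]
grip_width: -0.0001
grasp_force: 0.0
```

```bash
python3 - <<'E'
from h import *
im=vision.camera("top")[:,:,::-1].copy(); hsv=cv2.cvtColor(im,cv2.COLOR_BGR2HSV).astype(int)
H,S,V=hsv[...,0],hsv[...,1],hsv[...,2]
m=(H>105)&(H<122)&(S>190)&(V>60); k=np.zeros(m.shape,bool);k[180:305,110:255]=1
c=blob(m&k);print("lid",cv2.boundingRect(c))
P=np.array([ray("top",p[0],.1185)[:2] for p in c],np.float32);print(cv2.minAreaRect(P))
sc=vision.camera("scene")[:,:,::-1]; so=cv2.imread("pics/scene0.png"); old=cv2.imread("pics/top0.png")
d=lambda a,b,x0,y0,x1,y1:np.abs(a[y0:y1,x0:x1].astype(int)-b[y0:y1,x0:x1]).mean().round(1)
print(d(sc,so,342,158,362,188),d(im,old,128,315,172,352))
E
```

```text
lid (145, 192, 64, 102)
((0.503311276435852, 0.2892588973045349), (0.21423648297786713, 0.13147307932376862), 2.183405637741089)
6.8 19.0
```

```bash
python3 - <<'E'
from h import *
im=vision.camera("top")[:,:,::-1].copy();sc=vision.camera("scene")[:,:,::-1].copy(); so=cv2.imread("pics/scene0.png"); old=cv2.imread("pics/top0.png")
def tm(a,b,x0,y0,x1,y1):
    r=cv2.matchTemplate(a[y0-12:y1+12,x0-12:x1+12],b[y0:y1,x0:x1],cv2.TM_CCOEFF_NORMED);_,v,_,l=cv2.minMaxLoc(r);return round(v,3),l[0]-12,l[1]-12
print("jar",tm(im,old,128,315,172,352),tm(sc,so,342,158,366,190))
for n,r in dict(cups=(262,95,350,165),mug=(378,112,436,160),bottle=(478,142,530,186),bowl=(445,320,505,380)).items(): print(n,tm(im,old,*r))
for v in (200,280): print([(u,im[v,u].tolist()) for u in range(136,262,6)])
E
```

```text
jar (0.997, 0, 0) (0.846, 0, 0)
cups (0.998, 0, 0)
mug (0.995, 0, 0)
bottle (0.997, 0, 0)
bowl (0.993, 0, 0)
[(136, [156, 136, 129]), (142, [230, 237, 238]), (148, [180, 89, 35]), (154, [182, 93, 41]), (160, [184, 94, 45]), (166, [183, 94, 43]), (172, [186, 98, 45]), (178, [182, 94, 42]), (184, [181, 92, 40]), (190, [186, 96, 43]), (196, [186, 98, 48]), (202, [185, 95, 44]), (208, [183, 99, 51]), (214, [185, 102, 59]), (220, [185, 106, 64]), (226, [184, 103, 67]), (232, [184, 108, 75]), (238, [171, 103, 74]), (244, [93, 84, 76]), (250, [229, 234, 232]), (256, [192, 182, 176])]
[(136, [142, 105, 94]), (142, [138, 99, 88]), (148, [183, 92, 41]), (154, [186, 95, 45]), (160, [185, 95, 44]), (166, [186, 99, 47]), (172, [184, 95, 44]), (178, [182, 94, 41]), (184, [187, 97, 49]), (190, [188, 100, 48]), (196, [189, 100, 46]), (202, [187, 99, 44]), (208, [185, 96, 47]), (214, [190, 100, 51]), (220, [189, 103, 54]), (226, [192, 106, 60]), (232, [190, 105, 58]), (238, [184, 100, 58]), (244, [72, 65, 65]), (250, [160, 123, 112]), (256, [142, 94, 82])]
```

The lid covers the box out to u≈241, the pixel expected for shut. None of the other things has moved. Hand in.

```bash
python3 -c "
from workcell import ticket
print(ticket.job_done())"
```

```text
the job is handed in; nothing more can be done
None
```

Job handed in at about 22 s: all three rolls are in the box, the empty tray lies flat within 3 mm of the board's middle, the lid is shut and nothing else moved (all checked in the camera images), but I viewed 11 pictures, one over the limit of 10.

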